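# Hold the pedal bin open, then ease its lid shut

### The job

Hold the bin open for me while I throw away some soap scraps: press its pedal down until the lid stands fully open and keep it there for at least three seconds. Then let the pedal up slowly, over two or three seconds, so that the lid comes down shut without slamming, and move clear. Work it by the pedal only, keeping off the lid; do not lift, shove or tip the bin, and leave the bowls and the soap dish where they are.

Things in the scene. Friction and masses are not known exactly. Their poses are not given: they have to be found in the camera images.
- bin: Free-standing round steel pedal bin (about 1.3 kg, black plastic foot), 170 mm in diameter, 262 mm high with the lid shut. Origin: centre of its underside, on the floor tiles (z = 0). Own -x points out over the pedal (its front), +z up; at the back (+x) are the lid's hinge and a black spine, its outer face 97 mm from the origin. A fixed pink tub, up to 0.2 m high, fills the robot's right beyond y = -0.33.
- tread (a point): Centre of the top face of the pedal's black rubber tread (56 mm wide, 46 mm long, along the bin's x), at the bin's front: pedal up, 125 mm from the bin's axis and 42 mm above the floor; fully pressed 22 mm lower. The tread spans 17 to 63 mm outside the bin's upright wall, so lean the tool outward from the bin, about 25 degrees. Own axes turn with the pedal; at rest they are the bin's.
- bin_pedal (a joint): Pedal angle in rad: 0 = up at rest, 0.21 = fully pressed against its stop. Hinged 105 mm inward of the tread's centre: 1 mm of tread is about 0.0095 rad. The lid's weight and a light spring bring it back up: about 5 to 10 N on the tread at the start of the stroke, 2 to 5 N near its end.
- bin_lid (a joint): Lid angle in rad: 0 = shut, 1.15 = fully open against its stop (front edge up, swinging back about the hinge at the back of the rim). Rigidly linked to the pedal: lid = 5.48 x pedal, so 10 mm/s at the tread turns the lid about 0.52 rad/s. The lid drops and slams if the pedal is let go.
- bin_cover: The bin's domed round steel lid, 176 mm in diameter. Origin: on its hinge line, 90 mm behind the bin's axis and 240 mm above the floor; its -x runs across the lid to its front edge. Moves with joint bin_lid.
- katori_a: Small steel bowl (katori), 90 mm across the rim, 38 mm high, 90 g, loose on the floor near the bin. Origin: centre of its underside. Bystander.
- katori_b: Another small steel bowl (katori), same size. Origin: centre of its underside. Bystander.
- soap_dish: Lilac plastic soap dish, 75 x 110 x 24 mm, loose on the floor, its hinged lid propped half open (top edge up to 95 mm above the floor), a bar of soap inside. Origin: centre of its underside; the lid's hinge is along its +x long side. Bystander.

How it is judged (in metres and radians):
On the way, in this order (a step that is already met when the one before it is completed fails the run):
1. the lid stands fully open (at least 1.0 of 1.15 rad) for three seconds on end (value of joint bin_lid above 1 rad), for 3 s.
2. the lid has come down shut (value of joint bin_lid below 0.05 rad), for 0.2 s.
At the end, for the whole second after the job is handed in: Lid shut (below 0.05 rad) and pedal up (below 0.012 rad), bin standing upright (within 0.03 rad) and less than 20 mm from where it was, both bowls and the soap dish less than 15 mm from where they were, all at rest (value of joint bin_lid below 0.05 rad and value of joint bin_pedal below 0.012 rad and distance of bin from where it was at the start of the episode below 0.02 m and angle between bin's own z axis and vertical below 0.03 rad and distance of each of katori_a, katori_b, soap_dish from where it was at the start of the episode below 0.015 m and linear speed of each of katori_a, katori_b, soap_dish, bin below 0.02 m/s); the robot touches nothing.
It fails at once if the lid falls or slams: it closes faster than 2.5 rad/s (velocity of joint bin_lid below -2.5 rad/s).
It fails at once if the robot works the lid itself instead of the pedal (more than 1.5 N on the lid) (contact force between any of the fingers, the arm and bin_cover above 1.5 N).
It fails at once if the bin is lifted, shoved 20 mm or tipped over 0.12 rad (distance of bin from where it was at the start of the episode above 0.02 m or angle between bin's own z axis and vertical above 0.12 rad).
It fails at once if a bowl or the soap dish is moved 15 mm or more, or lifted (distance of any of katori_a, katori_b, soap_dish from where it was at the start of the episode above 0.015 m).
It also fails if it takes over 58 s, if anything falls off the work surface, if the arm or the gripper's body presses on something with over 40 N, if the wrist force passes 120 N, or if a joint passes its speed limit or range.

### The arm

A 7-joint arm with a two-finger parallel gripper is mounted at the origin on the work surface. World frame = base frame: x ahead of the robot, y to its left, z up, the work surface at z = 0. Lengths are in mm, angles in rad, forces in N, time in s.
With the tool pointing down it reaches from about 400 to 875 mm from the base axis. Payload 4.4 kg.
Tool frame: the origin (TCP) lies at the very end of the fingers, on their centre line; the grasp point (between the pads) lies 19 mm behind it; y points along the fingers, z is the direction in which the jaws open and shut, and the axes are right-handed (so a half turn about y gives the same grasp; the last joint's range is limited). The gripper opens to 85 mm and grips with 20 to 120 N. Pads are 22 mm wide; open, the fingers measure 114 mm over their backs; the gripper's body (76 mm by 85 mm) begins 54 mm behind the grasp point. The pads swing forward as they close: fully open they stand 13 mm farther back than shut.
Start: joints at [-1.391, 0.628, 0.038, 1.517, -0.027, 0.996, -0.02], TCP at [158.141, 630.483, 231.313] pointing down, gripper open.
Joint ranges: [-3.06, 3.06], [-0.37, 2.12], [-1.25, 1.32], [0.18, 2.47], [-1.1, 4.24], [0.23, 1.98], [-2.94, 2.94]. Speed limits (rad/s): [2.57, 2.57, 3.14, 3.14, 3.14, 3.14, 3.14].

### API

Orientations are given as [roll, pitch, yaw] about the fixed x, y, z axes, in that order (R = Rz(yaw) Ry(pitch) Rx(roll)).
In Python, from cell import ctrl, imaging, finish_job gives the robot as it stands.
- The arm moves only by the shell command python3 -m inch 'ROWS'. ROWS is JSON, one flat list of numbers, 7 for each row, row after row: the opening, from 0 (shut) to 1 (fully open), then the shift along the tool's x, y, z in cm, then the turn, a rotation vector about the tool's x, y, z in degrees. A call has 1 to 12 rows; each row is the pose to reach, as a shift and turn from the pose commanded when the call began, along the tool's axes at that moment; what a row does not reach only later rows make up. A row lasts 1/10 s, in which the tool goes at most 50 mm and 8.59 degrees, less where a joint would pass 70% of its speed; a pose out of reach is approached as far as the arm can. A call with a gripper value outside its range is refused whole. The fingers move at their own pace and stop on an object; the grip force is fixed at half the most. Time passes only in rows, so rows that repeat a pose let the fingers close. It gives the time, the measured TCP pose, the force and the opening at its end, in the units of the state.
- ctrl.read_state(): the state, without advancing time (a new reading comes with each control period).
- imaging.get_image(name): name is "side" or "top"; returns a dict with "img" (480x640x3 uint8, red, green, blue), "fx", "fy", "cx", "cy" (pixels), "dist" ([k1, k2, p1, p2, k3] as OpenCV has them; the pictures are not rectified), "R" (3x3) and "t" (3): a world point X has camera coordinates R X + t. Camera axes: x right, y down, z forward; pixel columns grow to the right and rows downward; lengths in mm; the calibration is good to about 2 mm. A picture is of the moment at which its call begins. There is no depth.
- finish_job(): hands the job in, once; it reports no verdict.
The state is a dict: "clock": time; "qpos": joint angles; "qd": joint speeds; "tau": joint torques, N m; "eef_pos": TCP position; "tool_rot": TCP orientation; "force": force on the tool from outside, world axes, zero at the start; "torque": the same for the moment, N m; "width": finger opening in mm.
Only numpy, scipy, OpenCV 4.12 (cv2) and the standard library are available. Lean on these libraries where they do the work, as an engineer would, in place of code of your own. Each camera call takes 0.05 s, during which the arm holds its last target.

## Working session

There is one attempt and no reset: what is moved stays moved. The work goes in short steps, Python scripts to look and compute and a shell command to move; the robot and the scene stay as the last step left them, time stands still between calls to the robot, and variables do not carry over. Pictures are saved under pics/ and viewed, and the job is handed in when it is done.

```bash
ls; mkdir -p pics; python3 - <<'E'
from cell import ctrl, imaging
import cv2
print(ctrl.read_state())
for n in("side","top"):
    d=imaging.get_image(n); cv2.imwrite(f"pics/{n}0.png",d["img"][:,:,::-1])
    print({k:(v if k!="img" else 0) for k,v in d.items()})
E
```

```text
pics
{'clock': 0.0, 'qpos': array([-1.39080776,  0.62933501,  0.03843165,  1.51839794, -0.02702873,
        0.99628796, -0.01998777]), 'qd': array([ 0.00118786, -0.00045294,  0.00046126, -0.00044323,  0.00084379,
       -0.00054003, -0.0008911 ]), 'tau': array([-1.59402844e-04, -5.63401330e+01,  1.22625522e+00, -1.93434638e+01,
        1.09899830e-02,  1.08120116e-02, -3.22225937e-06]), 'eef_pos': array([157.96222465, 629.85672071, 230.38651951]), 'tool_rot': array([-1.57270730e+00,  4.90265065e-06, -2.45784322e-01]), 'force': array([ 0.18652903, -0.37209512, -0.17164747]), 'torque': array([-0.0444443 , -0.03107609,  0.014784  ]), 'width': 85.30629125336468}
{'img': 0, 'fx': 456.02690438173374, 'fy': 456.02690438173374, 'cx': 318.16254109527046, 'cy': 231.2940700371321, 'dist': array([-0.07184351,  0.        ,  0.        ,  0.        ,  0.        ]), 'R': array([[-0.12413929, -0.99225967,  0.00319132],
       [-0.93940737,  0.11649015, -0.32240321],
       [ 0.31953595, -0.04302085, -0.94659705]]), 't': array([203.63488116, 600.78510007, 803.15240127])}
{'img': 0, 'fx': 510.4801680358126, 'fy': 510.4801680358126, 'cx': 315.20286171926284, 'cy': 239.69939495049033, 'dist': array([-0.12837993,  0.        ,  0.        ,  0.        ,  0.        ]), 'R': array([[-0.00411014, -0.99995568, -0.00847045],
       [-0.99813483,  0.0046183 , -0.06087309],
       [ 0.06090951,  0.00820446, -0.99810957]]), 't': array([136.36880898, 596.73494638, 922.79037176])}
```

View pics/side0.png

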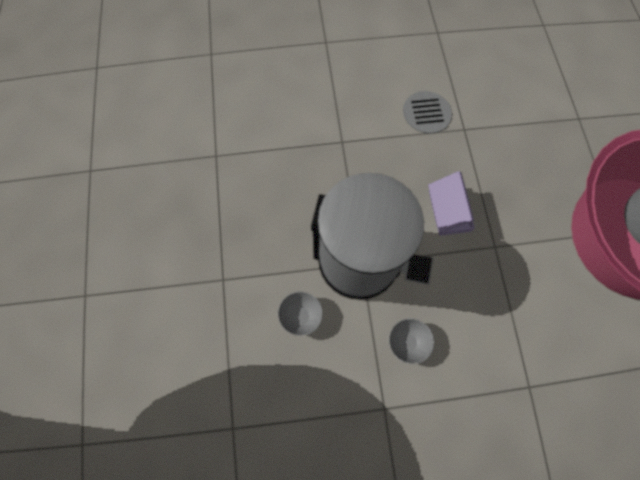

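View pics/top0.png

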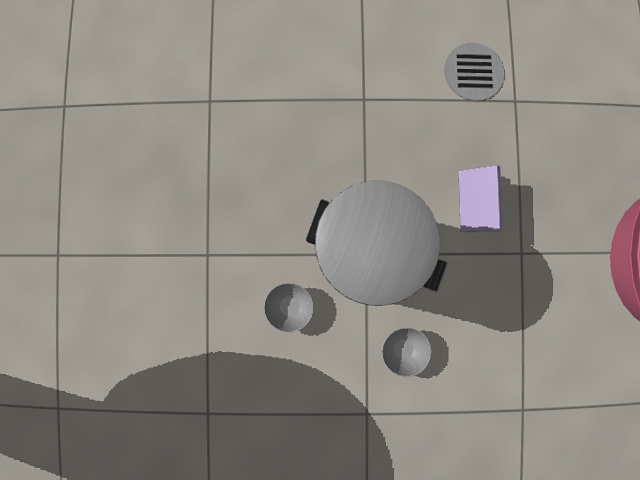

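Both views show the pedal tread as a black square, right of the bin: side (420,268), top (436,275). The spine is to the left at side (319,225) and top (318,222). The bowls are below the bin, at top (289,308) and (407,352). The soap dish is at upper right, top (480,199), with the tub at far right.

```bash
cat > h.py <<'E'
import numpy as np, cv2
from cell import ctrl, imaging
def ray(d,uv):
    K=np.array([[d["fx"],0,d["cx"]],[0,d["fy"],d["cy"]],[0,0,1]])
    p=cv2.undistortPoints(np.array([[uv]],float),K,d["dist"])[0,0]
    return -d["R"].T@d["t"], d["R"].T@np.array([p[0],p[1],1])
def onz(d,uv,z):
    c,r=ray(d,uv); return c+r*(z-c[2])/r[2]
E
python3 - <<'E'
from h import *
for n in("side","top"):
    d=imaging.get_image(n); im=d["img"]; hsv=cv2.cvtColor(im,cv2.COLOR_RGB2HSV)
    print(n)
    dark=(im.max(2)<32).astype(np.uint8)
    nc,l,s,c=cv2.connectedComponentsWithStats(dark)
    for i in range(1,nc):
        if s[i,4]>60:
            x,y=c[i]; 
            pts=np.argwhere(l==i)[:,::-1].astype(np.float32)
            print(' dark',s[i],c[i].round(1),onz(d,c[i],42)[:2].round(1))
            if s[i,4]<900:
              b=cv2.boxPoints(cv2.minAreaRect(pts)); print('  box',[onz(d,q,42)[:2].round(0).tolist() for q in b])
    li=cv2.inRange(hsv,(115,25,60),(155,255,255)); nc,l,s,c=cv2.connectedComponentsWithStats(li)
    for i in range(1,nc):
        if s[i,4]>100: print(' lilac',s[i],c[i].round(1),onz(d,c[i],50)[:2].round(1))
    g=cv2.medianBlur(cv2.cvtColor(im,cv2.COLOR_RGB2GRAY),3)
    for lo,hi,z in((18,28,38),(48,70,245)):
        C=cv2.HoughCircles(g,cv2.HOUGH_GRADIENT,1.0,40,param1=80,param2=22,minRadius=lo,maxRadius=hi)
        if C is not None:
            for q in C[0][:5]: print(' circ',q,onz(d,q[:2],z)[:2].round(1))
E
```

```text
side
 dark [312 196  11  63 186] [315.8 232.3] [639.1 130.3]
  box [[586.0, 149.0], [723.0, 124.0], [720.0, 107.0], [583.0, 133.0]]
 dark [407 255  24  27 492] [418.9 268.2] [535.2 -71.1]
  box [[518.0, -42.0], [567.0, -60.0], [554.0, -101.0], [505.0, -83.0]]
 lilac [ 429  172   46   63 2053] [451.  204.9] [ 662.2 -165.5]
 circ [299.5 313.5  21.4] [474.1 183.7]
 circ [410.5 340.5  21.7] [393.5 -27.7]
 circ [422.5 112.5  21.7] [ 904.6 -155.1]
 circ [372.5 215.5  55.8] [588.5  41.3]
top
 dark [457  55  33   3  75] [471.6  56.2] [ 942.6 -164. ]
  box [[944.0, -136.0], [946.0, -198.0], [942.0, -198.0], [940.0, -136.0]]
 dark [457  62  34   4  72] [473.8  63.5] [ 928.1 -167.4]
  box [[926.0, -135.0], [932.0, -135.0], [931.0, -199.0], [926.0, -199.0]]
 dark [458  69  34   4  94] [474.8  70.6] [ 913.8 -168.6]
  box [[912.0, -136.0], [917.0, -136.0], [916.0, -200.0], [910.0, -200.0]]
 dark [459  77  33   3  74] [473.6  77.9] [ 899.4 -165.5]
  box [[901.0, -138.0], [902.0, -199.0], [898.0, -199.0], [897.0, -137.0]]
 dark [459  84  33   3  68] [475.1  85.3] [ 884.9 -167.7]
  box [[887.0, -137.0], [888.0, -199.0], [884.0, -198.0], [883.0, -137.0]]
 dark [424 260  22  30 206] [436.  275.3] [530.7 -83.8]
  box [[512.0, -61.0], [562.0, -82.0], [553.0, -104.0], [504.0, -83.0]]
 lilac [ 459  165   44   67 2688] [480.4 199.6] [ 666.9 -166.4]
 circ [407.5 352.5  25.2] [392.1 -31.6]
 circ [288.5 308.5  25. ] [472.5 182.1]
 circ [376.5 243.5  61.7] [577.8  46. ]
```

```bash
cat >> h.py <<'E'
from scipy.spatial.transform import Rotation as Ro
TR=np.array([536,-71.5,42.]); az=np.radians(-109); u=np.array([np.cos(az),np.sin(az),0])
def tgt(az,lean):
    u=np.array([np.cos(np.radians(az)),np.sin(np.radians(az)),0]);l=np.radians(lean);Z=np.array([0,0,1.])
    y=-Z*np.cos(l)-u*np.sin(l); x=u*np.cos(l)-Z*np.sin(l)
    return np.c_[x,y,np.cross(x,y)]
def rel(p,Rt,p0=None):
    s=ctrl.read_state(); R0=Ro.from_euler('xyz',s["tool_rot"]).as_matrix()
    p0=s["eef_pos"] if p0 is None else p0
    return (R0.T@(np.array(p)-p0)/10).round(2), np.degrees(Ro.from_matrix(R0.T@Rt).as_rotvec()).round(1)
E
python3 - <<'E'
from h import *
T=tgt(-109,25); print(T, np.linalg.det(T))
print(rel([158,630,400],tgt(-14,0)));print(rel([440,250,400],tgt(-60,0)))
for b in (300,120): print(TR-b*T[:,1])
E
python3 -m inch '[0,0,-5,0,0,0,0, 0,0,-10,0,0,0,0, 0,0,-17,0,0,0,0, 0,0,-17,0,0,0,0, 0,0,-17,0,0,0,0]'
```

```text
[[-0.29506495  0.13759105  0.94551858]
 [-0.85693085  0.39959342 -0.32556815]
 [-0.42261826 -0.90630779  0.        ]] 1.0000000000000002
(array([ -0.  , -16.92,  -0.03]), array([ 0.1, -0.1,  0. ]))
(array([ 36.6 , -16.89, -30.03]), array([ 0.1, 45.9,  0. ]))
[ 494.72268575 -191.37802506  313.89233611]
[ 519.4890743  -119.45121002  150.75693444]
clock: 0.7
eef_pos: [158.6, 632.0, 405.6]
tool_rot: [-1.563, 0.0, -0.246]
force: [1.0, 0.9, 0.2]
width: 12.5
```

```bash
python3 -m inch '[0,36.6,0,-30,0,46,0, 0,36.6,0,-30,0,46,0, 0,36.6,0,-30,0,46,0, 0,36.6,0,-30,0,46,0, 0,36.6,0,-30,0,46,0, 0,36.6,0,-30,0,46,0, 0,36.6,0,-30,0,46,0, 0,36.6,0,-30,0,46,0, 0,36.6,0,-30,0,46,0, 0,36.6,0,-30,0,46,0, 0,36.6,0,-30,0,46,0, 0,36.6,0,-30,0,46,0]'
python3 - <<'E'
from h import *
T=tgt(-109,25)
print(rel(TR-300*T[:,1]+[0,0,80],T))
E
```

```text
clock: 1.9
eef_pos: [439.5, 250.3, 400.2]
tool_rot: [-1.573, 0.001, -1.05]
force: [-0.1, 0.1, 1.1]
width: -0.5
(array([ 41.06,   0.65, -17.2 ]), array([10.8, 48. , 23.5]))
```

```bash
python3 -m inch '[0,41,0.6,-17.2,10.8,48,23.5, 0,41,0.6,-17.2,10.8,48,23.5, 0,41,0.6,-17.2,10.8,48,23.5, 0,41,0.6,-17.2,10.8,48,23.5, 0,41,0.6,-17.2,10.8,48,23.5, 0,41,0.6,-17.2,10.8,48,23.5, 0,41,0.6,-17.2,10.8,48,23.5, 0,41,0.6,-17.2,10.8,48,23.5, 0,41,0.6,-17.2,10.8,48,23.5, 0,41,0.6,-17.2,10.8,48,23.5, 0,41,0.6,-17.2,10.8,48,23.5, 0,41,0.6,-17.2,10.8,48,23.5]'
python3 - <<'E'
from h import *
T=tgt(-109,25)
print(ctrl.read_state()["qpos"].round(2))
print(rel(TR-100*T[:,1],T))
E
```

```text
clock: 3.1
eef_pos: [496.0, -188.0, 394.9]
tool_rot: [-1.57, 0.44, -1.897]
force: [-0.5, 0.1, -1.1]
width: -0.2
[ 0.13  0.44  0.7   1.61 -0.67  1.46  0.65]
(array([3.840e+00, 2.718e+01, 1.000e-02]), array([ 0.1,  0.3, -0.2]))
```

```bash
python3 -m inch '[0,3.8,4,0,0,0,0, 0,3.8,8,0,0,0,0, 0,3.8,12,0,0,0,0, 0,3.8,16,0,0,0,0, 0,3.8,19,0,0,0,0, 0,3.8,22,0,0,0,0, 0,3.8,24,0,0,0,0, 0,3.8,26,0,0,0,0, 0,3.8,27.2,0,0,0,0, 0,3.8,27.2,0,0,0,0, 0,3.8,27.2,0,0,0,0]'
python3 - <<'E'
from h import *
T=tgt(-109,25)
print(ctrl.read_state()["qpos"].round(2),ctrl.read_state()["force"])
print(rel(TR-25*T[:,1],T))
for n in("side","top"):
    d=imaging.get_image(n); cv2.imwrite(f"pics/{n}1.png",cv2.resize(d["img"][130:370,220:540,::-1],None,fx=2.4,fy=2.4))
E
```

```text
clock: 4.2
eef_pos: [522.6, -113.9, 133.5]
tool_rot: [-1.568, 0.438, -1.899]
force: [-0.0, -0.6, 0.1]
width: -0.0
[ 0.11  0.72  0.51  1.96 -1.01  0.95  0.99] [-0.01332911 -0.5624918   0.08224484]
(array([-0.15,  7.67, -0.12]), array([-0.1,  0.2, -0.1]))
```

View pics/side1.png

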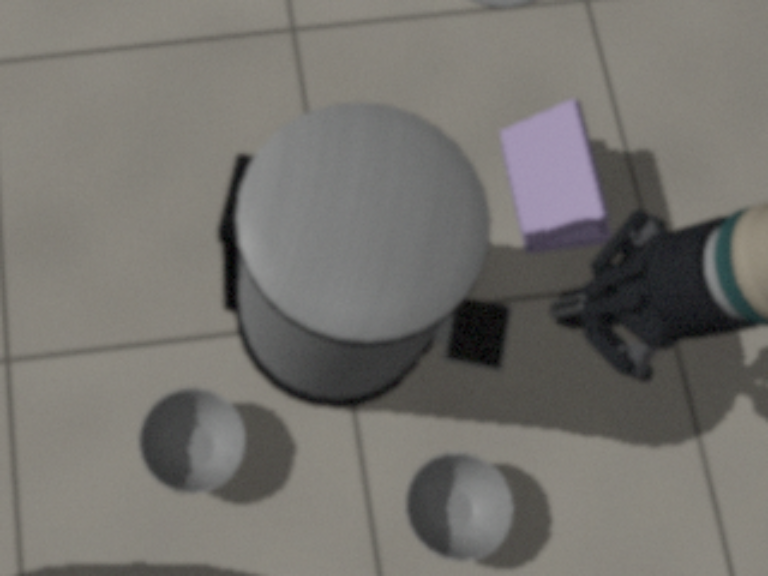

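View pics/top1.png

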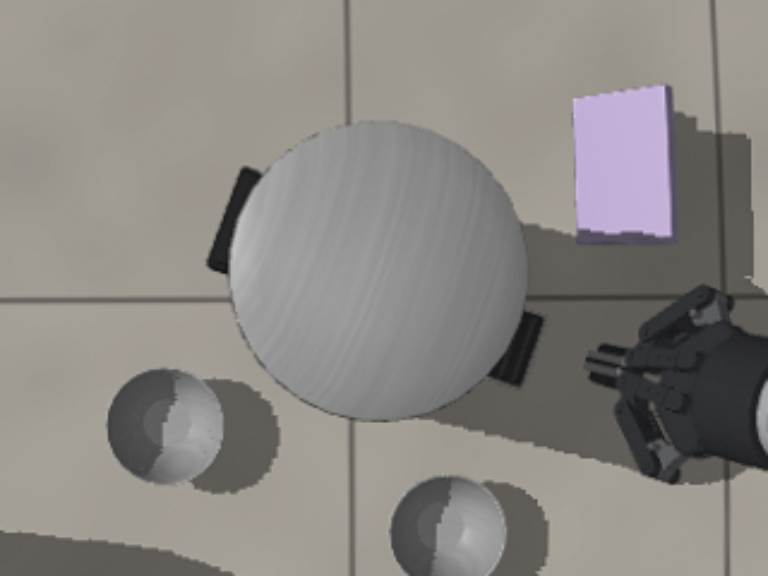

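Side view (crop): fingertips at (555,305), tread centre (478,333), dish's near edge at (525–607,245). The right-hand knuckle will pass close to the dish, so I'll measure that gap.

```bash
python3 - <<'E'
from h import *
T=tgt(-109,25)
D={n:imaging.get_image(n) for n in("side","top")}
def tri(a,b):
    c1,r1=ray(D["side"],a);c2,r2=ray(D["top"],b);r1/=np.linalg.norm(r1);r2/=np.linalg.norm(r2)
    s=np.linalg.lstsq(np.c_[r1,-r2],c2-c1,rcond=None)[0];p,q=c1+s[0]*r1,c2+s[1]*r2
    return ((p+q)/2).round(0),np.linalg.norm(p-q).round(1)
f=lambda x,y:(220+x/2.4,130+y/2.4)
print('near-left',tri(f(525,249),f(577,242)))
print('near-right top',tri(f(607,225),f(676,237)), tri(f(607,239),f(677,243)))
print('far-left',tri(f(501,130),f(573,98)))
print('far-right',tri(f(576,99),f(667,85)))
print('tip',tri(f(553,305),f(588,362)),'knuckleR',tri(f(645,215),f(712,290)),'knuckleL',tri(f(640,375),f(670,480)))
s=ctrl.read_state()
R=Ro.from_euler('xyz',s["tool_rot"]).as_matrix()
for k in(tri(f(645,215),f(712,290))[0],tri(f(640,375),f(670,480))[0]):
    print('tool coords',(R.T@(k-s["eef_pos"])).round(0),'at press',(TR-[0,0,22]+R@(R.T@(k-s["eef_pos"]))).round(0))
E
```

```text
near-left (array([ 613., -139.,    9.]), np.float64(0.9))
near-right top (array([ 614., -203.,   52.]), np.float64(1.6)) (array([ 612., -217.,   13.]), np.float64(3.6))
far-left (array([ 723., -132.,   35.]), np.float64(0.3))
far-right (array([ 723., -189.,   85.]), np.float64(0.1))
tip (array([ 523., -103.,  157.]), np.float64(1.2)) knuckleR (array([ 568., -167.,  213.]), np.float64(1.3)) knuckleL (array([ 452., -135.,  216.]), np.float64(4.7))
tool coords [ -2. -86.  60.] at press [ 581. -124.   99.]
tool coords [  3. -92. -60.] at press [465. -92. 102.]
```

```bash
python3 - <<'E'
from h import *
T=tgt(-109,25)
p=TR-4*u-5*T[:,2]; p[2]=56
print(p,rel(p,T))
E
```

```text
[532.57467974 -66.09008493  56.        ] (array([-1.18,  9.13, -0.68]), array([-0.2,  0.1, -0.1]))
```

```bash
python3 -m inch '[0,-0.2,1.5,-0.1,0,0,0, 0,-0.4,3,-0.2,0,0,0, 0,-0.6,4.5,-0.3,0,0,0, 0,-0.8,6,-0.4,0,0,0, 0,-1,7.2,-0.5,0,0,0, 0,-1.1,8.2,-0.6,0,0,0, 0,-1.2,8.8,-0.7,0,0,0, 0,-1.2,9.1,-0.7,0,0,0, 0,-1.2,9.1,-0.7,0,0,0, 0,-1.2,9.1,-0.7,0,0,0]'
python3 - <<'E'
from h import *
for n in("side",):
    d=imaging.get_image(n); cv2.imwrite(f"pics/{n}2.png",cv2.resize(d["img"][170:330,320:540,::-1],None,fx=3.5,fy=3.5))
E
```

```text
clock: 5.4
eef_pos: [532.1, -65.9, 55.8]
tool_rot: [-1.568, 0.438, -1.9]
force: [0.6, -0.3, 0.9]
width: -0.1
```

View pics/side2.png

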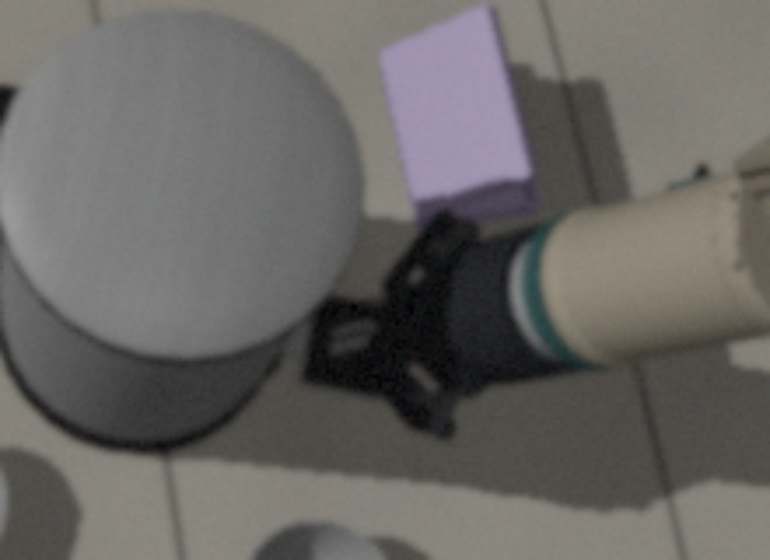

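The fingertips sit over the tread (crop 335,335), and the knuckle is above and beside the dish's low corner (415,220) without touching it. Now pressing.

```bash
python3 -m inch '[0,0.08,0.18,0,0,0,0, 0,0.17,0.36,0,0,0,0, 0,0.25,0.54,0,0,0,0, 0,0.34,0.73,0,0,0,0, 0,0.42,0.91,0,0,0,0, 0,0.5,1.09,0,0,0,0, 0,0.5,1.09,0,0,0,0]'
```

```text
clock: 6.15
eef_pos: [531.9, -65.4, 43.9]
tool_rot: [-1.568, 0.439, -1.9]
force: [-2.4, -1.5, 8.5]
width: 0.2
```

```bash
python3 -m inch '[0,0.08,0.18,0,0,0,0, 0,0.17,0.36,0,0,0,0, 0,0.25,0.54,0,0,0,0, 0,0.34,0.73,0,0,0,0, 0,0.42,0.91,0,0,0,0, 0,0.5,1.09,0,0,0,0, 0,0.59,1.27,0,0,0,0, 0,0.59,1.27,0,0,0,0]'
python3 - <<'E'
from h import *
for n in("top",):
    d=imaging.get_image(n); cv2.imwrite(f"pics/{n}3.png",cv2.resize(d["img"][130:370,220:540,::-1],None,fx=2.4,fy=2.4))
E
```

```text
clock: 6.95
eef_pos: [531.6, -66.4, 29.5]
tool_rot: [-1.568, 0.437, -1.901]
force: [-2.2, -4.6, 4.5]
width: 0.1
```

View pics/top3.png

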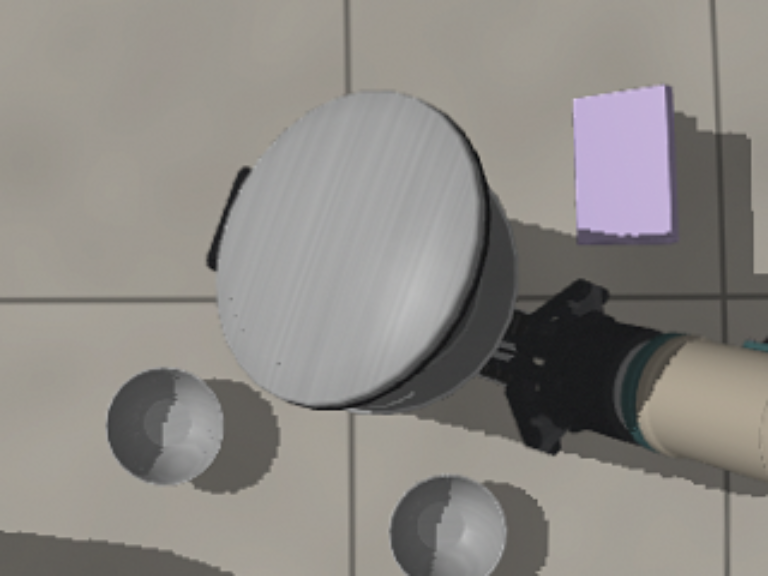

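Top view: the lid's front edge is up and it's well over half open, the spine and bowls haven't moved, and the bin still sits where it was. I'll press a little more and ease outward to take off the sideways force.

```bash
python3 -m inch '[0,0.12,0.05,0,0,0,0, 0,0.18,0.14,0,0,0,0, 0,0.24,0.23,0,0,0,0, 0,0.3,0.34,0,0,0,0, 0,0.3,0.34,0,0,0,0]'
python3 - <<'E'
from h import *
for n in("top",):
    d=imaging.get_image(n); cv2.imwrite(f"pics/{n}4.png",cv2.resize(d["img"][130:370,220:540,::-1],None,fx=2.4,fy=2.4))
E
```

```text
clock: 7.5
eef_pos: [531.5, -66.5, 25.2]
tool_rot: [-1.569, 0.438, -1.9]
force: [-0.9, -2.6, 4.4]
width: -0.0
```

View pics/top4.png

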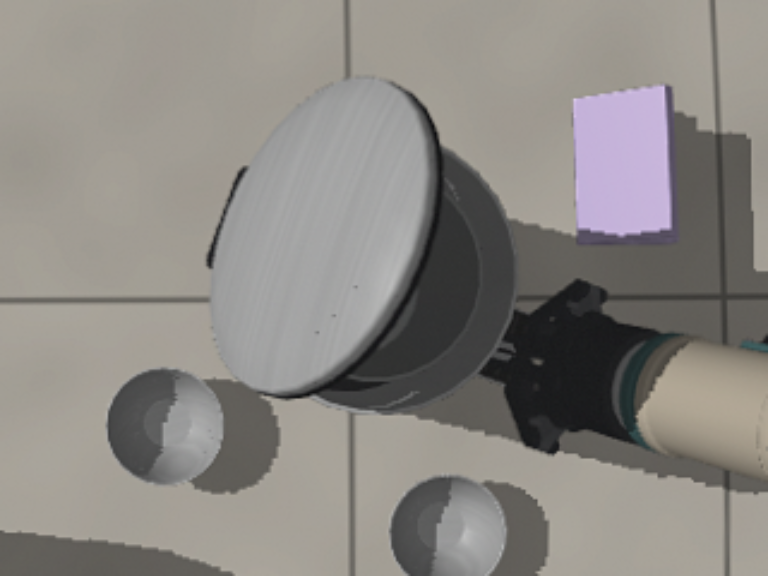

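```bash
cat >> h.py <<'E'
def lid(d):
    K=np.array([[d["fx"],0,d["cx"]],[0,d["fy"],d["cy"]],[0,0,1]])
    hh=np.array([578,46,240.])-90*u
    for th in (0,.7,.8,.9,1,1.05,1.1,1.15):
        P=hh+178*(np.cos(th)*u+np.sin(th)*np.array([0,0,1]))
        q=cv2.projectPoints(P[None],cv2.Rodrigues(d["R"])[0],d["t"],K,d["dist"])[0].ravel()
        print(th,((q-[220,130])*2.4).round(0))
E
python3 -c "
from h import *
lid(imaging.get_image('top'))"
```

```text
0 [516. 320.]
0.7 [488. 290.]
0.8 [470. 281.]
0.9 [448. 271.]
1 [423. 260.]
1.05 [409. 254.]
1.1 [394. 248.]
1.15 [378. 241.]
```

The rim's front edge is near crop (416,262), so the lid is at about 1.0 rad. It needs about 2 mm more.

```bash
python3 -m inch '[0,0.07,0.07,0,0,0,0, 0,0.12,0.16,0,0,0,0, 0,0.12,0.16,0,0,0,0]'
python3 -m inch '[0,0.04,0.08,0,0,0,0, 0,0.04,0.08,0,0,0,0]'
python3 - <<'E'
from h import *
for n in("top",):
    d=imaging.get_image(n); cv2.imwrite(f"pics/{n}5.png",cv2.resize(d["img"][130:370,220:540,::-1],None,fx=2.4,fy=2.4))
print(ctrl.read_state()["force"])
E
```

```text
clock: 7.9
eef_pos: [531.5, -66.5, 23.1]
tool_rot: [-1.569, 0.438, -1.9]
force: [-0.7, -0.2, 4.2]
width: -0.1
clock: 8.1
eef_pos: [531.5, -66.5, 22.4]
tool_rot: [-1.569, 0.439, -1.9]
force: [-1.0, -0.1, 3.8]
width: 0.0
[-0.34306034 -0.1330816   3.12878311]
```

View pics/top5.png

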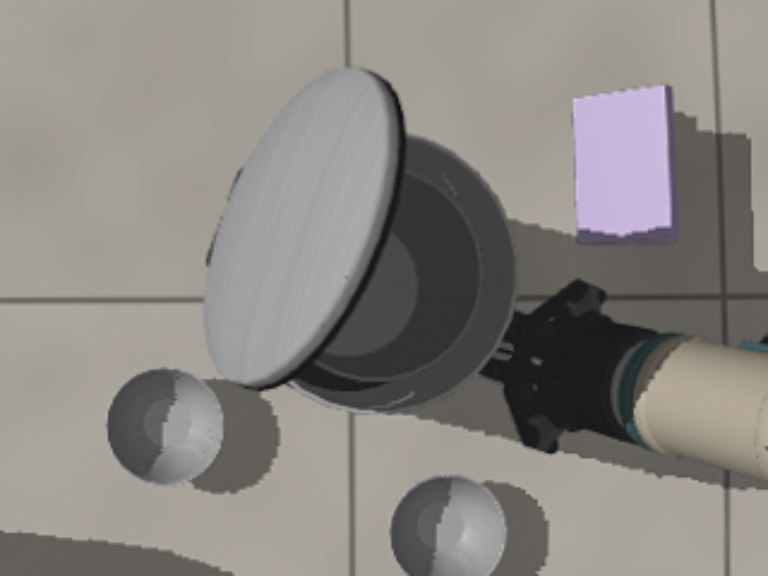

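The rim's front edge is now at crop (383,245), about 1.12 rad, with 3–4 N on the tread and no sign of hitting the stop. The bin and bowls are unmoved. Holding here.

```bash
for i in 1 2 3; do python3 -m inch '[0,0.01,0.02,0,0,0,0, 0,0.01,0.02,0,0,0,0, 0,0.01,0.02,0,0,0,0, 0,0.01,0.02,0,0,0,0, 0,0.01,0.02,0,0,0,0, 0,0.01,0.02,0,0,0,0, 0,0.01,0.02,0,0,0,0, 0,0.01,0.02,0,0,0,0, 0,0.01,0.02,0,0,0,0, 0,0.01,0.02,0,0,0,0, 0,0.01,0.02,0,0,0,0, 0,0.01,0.02,0,0,0,0]' | grep -v rot; done
python3 - <<'E'
from h import *
for n in("top",):
    d=imaging.get_image(n); cv2.imwrite(f"pics/{n}6.png",cv2.resize(d["img"][130:370,220:540,::-1],None,fx=2.4,fy=2.4))
E
```

```text
clock: 9.35
eef_pos: [531.5, -66.5, 22.3]
force: [-1.9, 0.0, 4.7]
width: 0.0
clock: 10.55
eef_pos: [531.5, -66.5, 22.3]
force: [-2.1, -0.7, 6.6]
width: -0.0
clock: 11.75
eef_pos: [531.5, -66.5, 22.2]
force: [-2.0, -0.6, 8.0]
width: 0.1
```

View pics/top6.png

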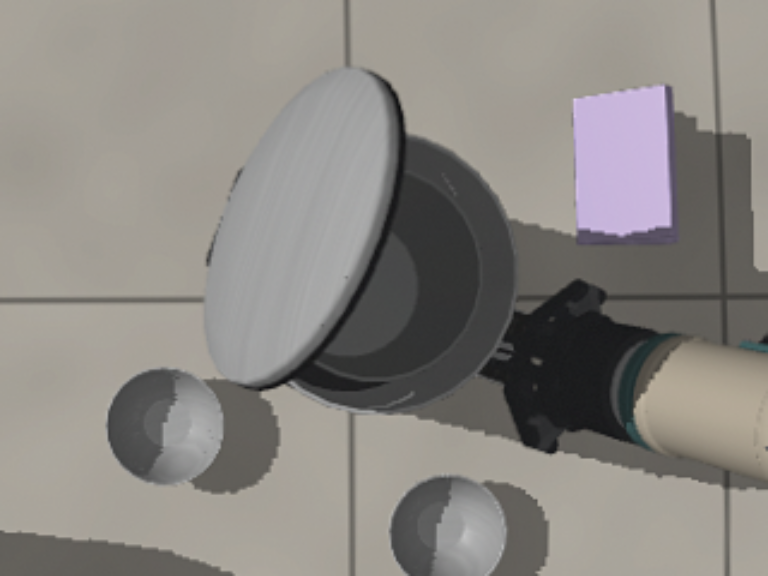

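At the stop now: the force is creeping up to 8 N, the picture is unchanged, and it's been held about 3.8 s. Releasing at 9 mm/s.

```bash
python3 -m inch '[0,-0.04,-0.08,0,0,0,0, 0,-0.08,-0.16,0,0,0,0, 0,-0.11,-0.24,0,0,0,0, 0,-0.15,-0.33,0,0,0,0, 0,-0.19,-0.41,0,0,0,0, 0,-0.23,-0.49,0,0,0,0, 0,-0.26,-0.57,0,0,0,0, 0,-0.3,-0.65,0,0,0,0, 0,-0.34,-0.73,0,0,0,0, 0,-0.38,-0.82,0,0,0,0, 0,-0.42,-0.9,0,0,0,0, 0,-0.46,-0.98,0,0,0,0]'
python3 -m inch '[0,-0.04,-0.08,0,0,0,0, 0,-0.08,-0.16,0,0,0,0, 0,-0.11,-0.24,0,0,0,0, 0,-0.15,-0.33,0,0,0,0, 0,-0.19,-0.41,0,0,0,0, 0,-0.23,-0.49,0,0,0,0, 0,-0.26,-0.57,0,0,0,0, 0,-0.3,-0.65,0,0,0,0, 0,-0.34,-0.73,0,0,0,0, 0,-0.38,-0.82,0,0,0,0]'
```

```text
clock: 13.0
eef_pos: [531.5, -66.5, 32.8]
tool_rot: [-1.568, 0.439, -1.9]
force: [-0.6, 0.8, 5.7]
width: 0.0
clock: 14.0
eef_pos: [531.8, -65.7, 42.2]
tool_rot: [-1.568, 0.44, -1.899]
force: [-1.4, 1.9, 6.3]
width: -0.1
```

```bash
python3 -m inch '[0,-0.03,-0.07,0,0,0,0, 0,-0.06,-0.14,0,0,0,0, 0,-0.09,-0.2,0,0,0,0, 0,-0.13,-0.27,0,0,0,0, 0,-0.16,-0.34,0,0,0,0, 0,-0.19,-0.41,0,0,0,0, 0,-0.22,-0.48,0,0,0,0, 0,-0.25,-0.55,0,0,0,0, 0,-0.29,-0.62,0,0,0,0, 0,-0.32,-0.7,0,0,0,0]'
python3 - <<'E'
from h import *
for n in("top",):
    d=imaging.get_image(n); cv2.imwrite(f"pics/{n}7.png",cv2.resize(d["img"][130:370,220:540,::-1],None,fx=2.4,fy=2.4))
E
```

```text
clock: 15.0
eef_pos: [531.2, -67.1, 49.1]
tool_rot: [-1.569, 0.438, -1.9]
force: [0.1, 0.3, 0.0]
width: 0.1
```

View pics/top7.png

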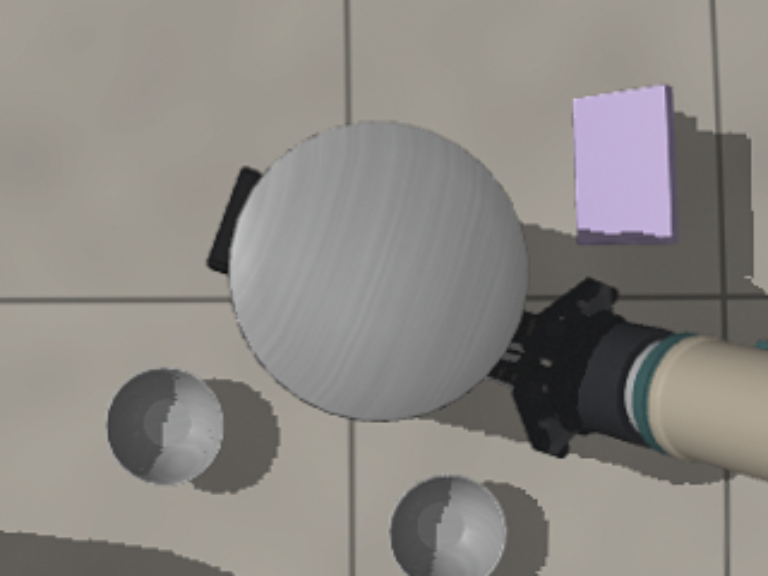

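The lid is shut, in the same place as the first picture, and the contact force is zero. Backing off along the tool axis.

```bash
python3 -m inch '[0,0,-1,0,0,0,0, 0,0,-2.5,0,0,0,0, 0,0,-4.5,0,0,0,0, 0,0,-7,0,0,0,0, 0,0,-10,0,0,0,0, 0,0,-13,0,0,0,0, 0,0,-15,0,0,0,0, 0,0,-16,0,0,0,0, 0,0,-16,0,0,0,0, 0,0,-16,0,0,0,0, 0,0,-16,0,0,0,0]'
python3 - <<'E'
from h import *
for n in("side","top"):
    d=imaging.get_image(n); im=d["img"]; a=cv2.imread(f"pics/{n}0.png")[:,:,::-1]
    cv2.imwrite(f"pics/{n}8.png",im[:,:,::-1])
    df=(cv2.absdiff(im,a).max(2)>40).astype(np.uint8)
    nc,l,s,c=cv2.connectedComponentsWithStats(df); print(n,[q.tolist() for q in s[1:] if q[4]>25])
E
```

```text
clock: 16.15
eef_pos: [508.5, -130.0, 193.2]
tool_rot: [-1.571, 0.439, -1.9]
force: [0.4, 0.5, 0.1]
width: 0.1
side [[571, 189, 64, 61, 2623], [475, 210, 132, 69, 3523], [629, 237, 11, 14, 99], [607, 247, 7, 8, 27], [470, 249, 14, 5, 37], [470, 254, 14, 5, 33], [624, 268, 16, 15, 46], [505, 276, 6, 10, 28], [547, 278, 93, 51, 2045]]
top [[485, 257, 155, 104, 5735], [619, 290, 21, 31, 352]]
```

View pics/side8.png

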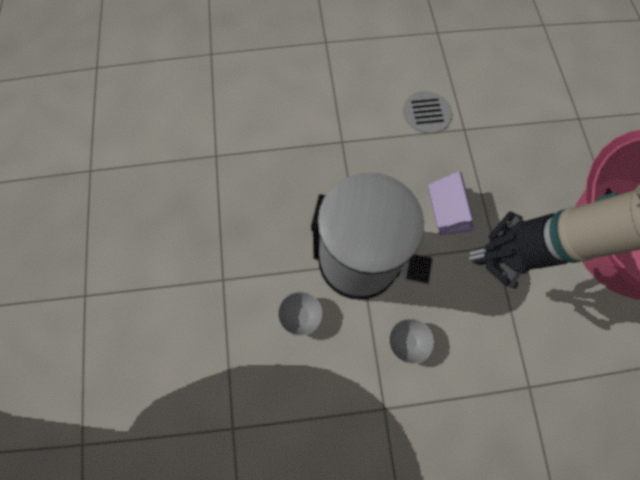

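The final view matches the first one except for the arm and its shadow: bin at (370,225), tread up at (420,268), bowls and dish in place.

```bash
python3 -c "
from cell import finish_job
print(finish_job())"
```

```text
the job is handed in; nothing more can be done
None
```

The bin was held fully open for about 3.8 s, then let down shut without slamming, and the job is handed in. I pressed the pedal with the closed fingertips, leaning about 25° outward from the bin.

- **Open:** the lid reached about 1.12 rad measured from the picture (fully open is 1.15). The force on the tread stayed at or below about 8.5 N in the readings, rising slowly at the end as the pedal met its stop.
- **Closing:** I let the pedal up over about 3 s at roughly 9 mm/s, which turns the lid at about 0.5 rad/s; the limit is 2.5. The lid speed is worked out from the pedal speed, not measured.
- **Last checks:** force on the tool was zero once the pedal was up. Compared with the first pictures, both final views showed changes only where the arm and its shadow were. The lid was shut, the pedal up, and the bin, bowls and soap dish had not visibly moved.
- **Watch points:** partway down, the fingers pushed the tread sideways with about 5 N, so I eased the tool outward to relieve it; the bin did not visibly move. None of the checks failed.

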